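# Unlock the studio's cash box

### The arm

A 6-joint arm with a two-finger parallel gripper is mounted at the origin on the work surface; the furniture and walls round the work are solid. World frame = base frame: x ahead of the robot, y to its left, z up, the work surface at z = 0. Lengths are in m, angles in rad, forces in N, time in s.
With the tool pointing down it reaches from about 0.4 to 0.825 m from the base axis. Payload 7 kg.
Tool frame: the origin (TCP) lies midway between the tips of the shut fingers; the grasp point (between the pads) lies 19 mm behind it (arm.hold_point_z is the distance from the TCP to the grasp point, in m); z points along the fingers, x is the direction in which the jaws open and shut, and the axes are right-handed (so a half turn about z gives the same grasp; the last joint's range is limited). The gripper opens to 88 mm and grips with 3 to 60 N. Pads are 19 mm wide; open, the fingers measure 130 mm over their backs; the gripper's body (78 mm by 193 mm) begins 47 mm behind the grasp point.
Start: joints at [-1.023, 0.359, 0.012, 0, -1.224, -0.288], TCP at [0.173, -0.652, 0.227] pointing down, gripper open.
Joint ranges: [-3.07, 3.07], [-1.43, 2.12], [-1.02, 1.25], [-3.03, 1.67], [-3.05, -0], [-3.03, 3.03]. Speed limits (rad/s): [2.39, 2.39, 3.01, 3.14, 3.14, 3.14].

### API

Orientations are given as [roll, pitch, yaw] about the fixed x, y, z axes, in that order (R = Rz(yaw) Ry(pitch) Rx(roll)).
In Python, from station import readout, viewer, job, arm gives the robot as it stands.
- The arm moves only by the tool apply_moves, never from a script. Its argument "deltas" is text: rows parted by semicolons, each of 4 numbers parted by spaces: the shift along the tool's x, y, z in cm, then the turn about the tool's z in rad. A call has 1 to 10 rows; each row shifts and turns the commanded pose from where the row before left it, along the tool's axes as they then stand; what a row does not reach is not made up. A row lasts 1/8 s, in which the tool goes at most 62.5 mm and 10.7 degrees, less where a joint would pass 70% of its speed; a pose out of reach is approached as far as the arm can. A call is refused whole if a number of a shift passes 6.25 or a number of a turn 0.188, either way. A call with a gripper value outside its range is refused whole. "gripper" is the closure, from -1 (fully open) to 1 (shut), so that 0 is half open, set as the call begins (left out, the last holds). The fingers move at their own pace and stop on an object; "squeeze" is the grip in N (left out, the last holds). Time passes only in rows, so rows that do not move let the fingers close. It gives the time, the measured TCP pose, the force and the opening at its end, in the units of the state.
- readout.get_state(): the state, without advancing time (a new reading comes with each control period).
- viewer.grab_frame(name): name is "scene" or "side" or "wrist"; returns a dict with "image" (480x640x3 uint8, red, green, blue), "camera_matrix" (3x3 intrinsics, pixels), "k1" (the pictures are not rectified: a ray, as slopes to the right and down, at radius r is drawn at 1 + k1 r^2 times it, then the intrinsics apply), "cam_to_world" (4x4, takes a point from camera to world coordinates). Camera axes: x right, y up, looking along -z (the intrinsics and any distortion apply to the point x, -y, -z); pixel columns grow to the right and rows downward; lengths in m; the calibration is good to about 2 mm. A picture is of the moment at which its call begins. There is no depth.
- job.job_done(): hands the job in, once; it reports no verdict.
Trained networks look in the newest picture that a camera, given by its name, has taken for a name from the list of things; names that differ only in an ending like _2 or _b are one class to them, and where a whole thing is asked for, a point or a joint stands for the part that bears it (a point fixed in the world has none). Each returns a list of dicts, best first, with "conf" (0 to 1); they miss things now and then, are a little off and sometimes report something else, mostly with a low value. They report only what shows in the picture. A call takes as long as a camera call.
- viewer.silhouettes(camera, query): "region" (480x640 bool, what is visible of it) and "extent" ([left, top, width, height] in pixels, round what is visible of it).
The state is a dict: "t": time; "q": joint angles; "qd": joint speeds; "joint_efforts": joint torques, N m; "eef_pos": TCP position; "ee_rot": TCP orientation; "force": force on the tool from outside, world axes, zero at the start; "moment": the same for the moment, N m; "width": finger opening in m.
Only numpy, scipy, OpenCV 4.12 (cv2) and the standard library are available. Lean on these libraries where they do the work, as an engineer would, in place of code of your own. Each camera call takes 0.05 s, during which the arm holds its last target.

### The job

Unlock the small dark wooden cash box with the brass-ringed key slot in its top: take the flat-bladed key (the one with the rectangular wooden grip) from the key block, push it fully home into that slot, and turn it clockwise as seen from above, about 75 to 80 degrees, until the lock stops and the little drawer springs out. Leave the key fully home in the lock, upright, and let go of it.

Things in the scene. Friction and masses are not known exactly. Their poses are not given: they have to be found in the camera images.
- key_grip (a point): Centre of the right key's wooden grip: a rectangular paddle 14 mm thick (x), 34 wide (y), 44 tall (z up); pinch its 14 mm faces, fingers closing along x. Below it a brass shoulder plate 24 x 36 x 5 mm, underside 27 mm under this point, then a flat steel blade 6 mm thick (x), 20 wide (y), reaching 30 mm below the shoulder, its last 10 mm pointed. About 70 g.
- key_block: Fixed wooden block, 64 (x) x 120 (y) x 40 mm high; origin under its centre, front -x. Two pockets, 70 mm apart in y, hold one key each, upright, shoulder resting on the block's top; lift a key straight up 40 mm to clear it. The other key, on either side, is wrong: round disc grip 42 mm across, round 14 mm barrel that does not fit the lock.
- keyhole (a point): Centre of the slot's mouth in the steel lock core, level with the top of the fixed dark wooden cash box (130 x 120 mm, 84 high; drawer in its front). z up; axes turn with the core. Slot 10 mm wide (x), 25 long (y), lips rounded 3 mm, 30 mm deep and more. The key enters with its y along the slot's y, either way round; fully home, its shoulder rests on the core and key_grip is 27 mm above this point.
- cash_drawer: Small drawer in the box's front (100 mm wide, 40 high, brass knob); origin under its middle. A hidden bolt, lifted by the core, holds it: with the core turned 0.8 rad a spring pushes it out 20 mm towards the front. The core starts with its slot parallel to this front, turns clockwise from above up to a stop at 1.25 rad, easily (about 0.1 N m). The key has up to 0.2 rad of play: turn it 1.4.

How it is judged:
On the way, in this order (a step that is already met when the one before it is completed fails the run):
1. the flat-bladed key is pushed fully home into the lock while still locked (horizontal distance between key_grip and keyhole below 0.012 m and z of key_grip in the frame of keyhole below 0.034 m and angle between key_grip's own z axis and vertical below 0.2 rad and distance of cash_drawer from where it was at the start of the episode below 0.005 m), for 0.1 s.
2. with the key home in the lock, the bolt is released and the drawer has come out (horizontal distance between key_grip and keyhole below 0.012 m and z of key_grip in the frame of keyhole below 0.034 m and angle between key_grip's own z axis and vertical below 0.2 rad and distance of cash_drawer from where it was at the start of the episode above 0.01 m), for 0.1 s.
At the end, for the whole second after the job is handed in: The drawer has come out more than 10 mm and is at rest, with the flat-bladed key still fully home in the lock: the grip's centre under 34 mm above the slot's mouth (27 is seated), within 12 mm of its axis, within 0.2 rad of upright (all of step 2 and linear speed of cash_drawer below 0.03 m/s); the robot touches nothing.
It also fails if it takes over 45 s, if anything falls off the work surface, if the arm or the gripper's body presses on something with over 40 N, if the wrist force passes 120 N, or if a joint passes its speed limit or range.

## Working session

There is one attempt and no reset: what is moved stays moved. The work goes in short steps, Python scripts to look and compute and a tool call to move; the robot and the scene stay as the last step left them, time stands still between calls to the robot, and variables do not carry over. Pictures are saved under pics/ and viewed, and the job is handed in when it is done.

Besides the shell and the picture viewer there is one more tool, called as a command line: name --argument value ..., lists and objects as JSON in quotes. apply_moves: Moves the arm, as the interface text tells. Its arguments: {"type":"object","properties":{"deltas":{"type":"string"},"gripper":{"type":"number"},"squeeze":{"type":"number"}},"required":["deltas"]}

```bash
mkdir -p pics; ls; python3 - <<'E'
from station import readout, viewer, job, arm
import cv2
print(readout.get_state()); print(arm.hold_point_z)
for n in ["scene","side","wrist"]:
    f=viewer.grab_frame(n); cv2.imwrite(f"pics/{n}0.png",f["image"][:,:,::-1])
    print(n,f["camera_matrix"],f["k1"],f["cam_to_world"])
    for q in ["key_grip","key_block","keyhole","cash_drawer"]:
        try:
            for r in viewer.silhouettes(n,q): print(n,q,round(r["conf"],2),r["extent"])
        except Exception as e: print(q,e)
E
```

```text
pics
{'t': 0.0, 'q': array([-1.02292433e+00,  3.59390319e-01,  1.10670574e-02, -3.57574042e-04,
       -1.22411445e+00, -2.88080173e-01]), 'qd': array([-0.00012442, -0.00224359, -0.00128306,  0.0012481 ,  0.00192049,
        0.00033546]), 'joint_efforts': array([ 1.04900992e-03, -5.82720709e+01,  2.93060321e+01,  6.99753106e+00,
        6.84678686e-03, -1.65378224e-04]), 'eef_pos': array([ 0.17322925, -0.65188274,  0.22562271]), 'ee_rot': array([-3.14144856e+00, -1.66925831e-03,  1.83046626e+00]), 'force': array([ 0.12041849, -0.36321038, -0.51885756]), 'moment': array([ 0.0074941 ,  0.0043627 , -0.01100801]), 'width': 0.08719425179927426}
0.0188
scene [[557.85588972   0.         334.47448583]
 [  0.         557.85588972 242.20596563]
 [  0.           0.           1.        ]] -0.0703272770449568 [[-0.84647433  0.40322487 -0.3476937   0.19162659]
 [-0.53242294 -0.63780482  0.55653465  0.54862542]
 [ 0.00264789  0.6562124   0.75457158  0.72025763]
 [ 0.          0.          0.          1.        ]]
scene key_grip 0.67 [343.8, 200.8, 18.7, 34.5]
scene key_grip 0.24 [326.2, 187.7, 55.8,
[... 484 characters left out ...]
e-01  7.49402823e-01]
 [ 0.00000000e+00  0.00000000e+00  0.00000000e+00  1.00000000e+00]]
side key_grip 0.75 [306.5, 259.4, 18.1, 36.4]
side key_block 0.62 [300.9, 273.1, 63.1, 74.6]
side keyhole 0.53 [267.9, 194.2, 26.9, 15.4]
side cash_drawer 0.63 [235.7, 214.7, 16.5, 36.7]
wrist [[416.48512956   0.         321.08614911]
 [  0.         416.48512956 234.20659436]
 [  0.           0.           1.        ]] -0.014001428478804395 [[-2.56085148e-01 -9.28662766e-01 -2.68339082e-01  1.01342287e-01]
 [ 9.66654214e-01 -2.46068174e-01 -7.09230865e-02 -6.70816787e-01]
 [-1.66078395e-04 -2.77553454e-01  9.60710181e-01  3.84303204e-01]
 [ 0.00000000e+00  0.00000000e+00  0.00000000e+00  1.00000000e+00]]
```

View pics/scene0.png

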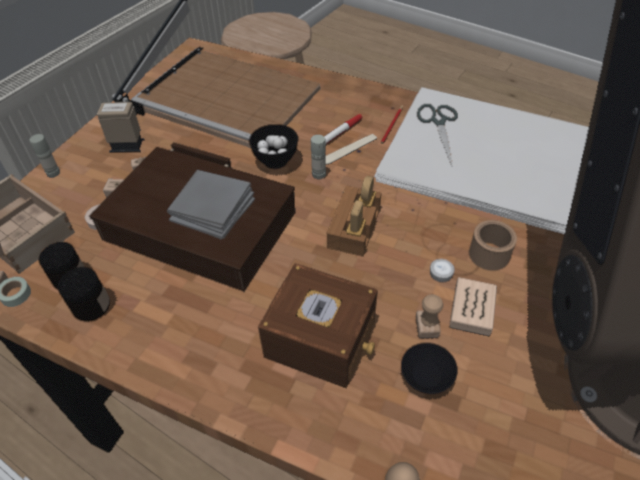

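View pics/side0.png

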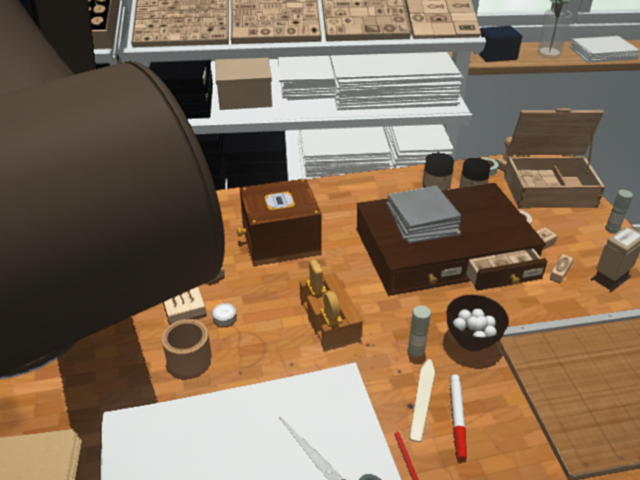

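```bash
python3 - <<'E'
import cv2,numpy as np
s=cv2.imread("pics/scene0.png")[160:400,250:410]; d=cv2.imread("pics/side0.png")[160:380,210:390]
a=cv2.resize(s,(400,600),interpolation=cv2.INTER_CUBIC);b=cv2.resize(d,(400,489),interpolation=cv2.INTER_CUBIC)
o=np.zeros((600,800,3),np.uint8);o[:,:400]=a;o[:489,400:]=b
cv2.imwrite("pics/zoom0.png",o)
E
```

```text
(no output)
```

View pics/zoom0.png

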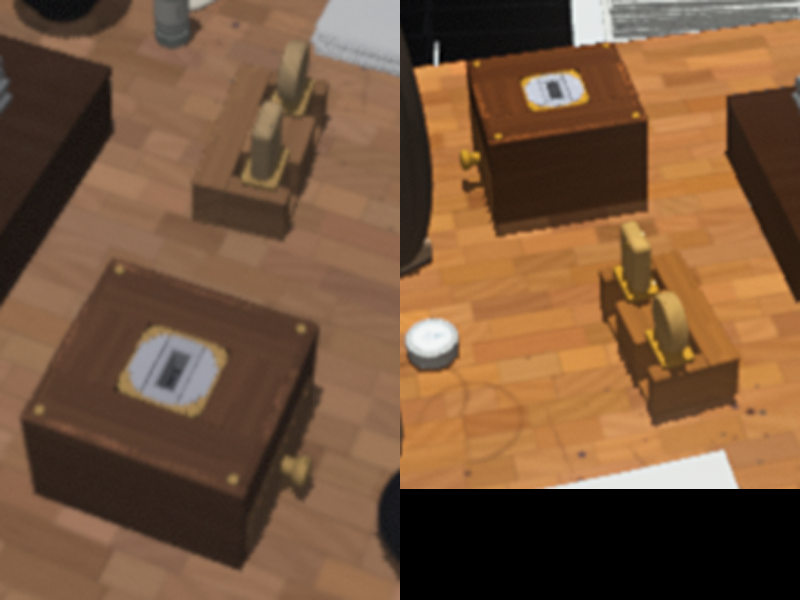

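The rectangular-grip key is the one nearer the box: about (357,216) in the scene view and (316,277) in the side view. The box slot is near (319,308) in scene and (279,200) in side. I'll triangulate and fit from these.

```bash
cat > h.py <<'E'
import numpy as np, cv2
from station import readout, viewer, job, arm
def ray(f,uv):
    K=f["camera_matrix"];k=f["k1"]
    p=cv2.undistortPoints(np.array(uv,float).reshape(-1,1,2),K,np.array([k,0,0,0,0.]))[:,0]
    d=np.c_[p[:,0],-p[:,1],-np.ones(len(p))]@f["cam_to_world"][:3,:3].T
    return f["cam_to_world"][:3,3],d
def onz(f,uv,z):
    o,d=ray(f,uv); return o+d*((z-o[2])/d[:,2])[:,None]
def tri(fs,uvs):
    A=np.zeros((3,3));b=np.zeros(3);L=[]
    for f,uv in zip(fs,uvs):
        o,d=ray(f,[uv]);d=d[0]/np.linalg.norm(d[0]);P=np.eye(3)-np.outer(d,d);A+=P;b+=P@o;L.append((P,o))
    x=np.linalg.solve(A,b); return x,[np.linalg.norm(P@(x-o)) for P,o in L]
def proj(f,X):
    c=f["cam_to_world"];p=(np.atleast_2d(X)-c[:3,3])@c[:3,:3]
    x=p[:,0]/-p[:,2];y=-p[:,1]/-p[:,2];s=1+f["k1"]*(x*x+y*y);K=f["camera_matrix"]
    return np.c_[K[0,0]*x*s+K[0,2],K[1,1]*y*s+K[1,2]]
E
python3 - <<'E'
from h import *
np.set_printoptions(precision=4,suppress=True)
fs={n:viewer.grab_frame(n) for n in ["scene","side"]}
c={}
for q in ["key_grip","keyhole","key_block","cash_drawer"]:
    u=[]
    for n in fs:
        r=viewer.silhouettes(n,q)[0]; m=r["region"]; ys,xs=np.nonzero(m); u.append((xs.mean(),ys.mean()))
        cnt=max(cv2.findContours(m.astype(np.uint8),cv2.RETR_EXTERNAL,cv2.CHAIN_APPROX_NONE)[0],key=cv2.contourArea)
        if q in("keyhole","key_block"): 
          print(n,q,cv2.minAreaRect(cnt)); 
    print(q,u,tri(list(fs.values()),u))
S=[(294,264.8),(377.2,290),(347,356),(261,325)]
D=[(240.6,187.9),(311,179),(320.7,214),(251.4,222)]
for n,P in(("scene",S),("side",D)):
    X=onz(fs[n],P,.084); print(n,X,X.mean(0)); 
    for i in range(4):
        v=X[(i+1)%4]-X[i]; print(np.linalg.norm(v),np.arctan2(v[1],v[0]))
# block top corners scene zoom
B=[(250+x*.4,160+y*.4) for x,y in [(232,65),(328,84),(290,205),(193,188)]]
B2=[((x-400)*.45+210,y*.445+160+0*y) for x,y in [(600,275),(683,256),(738,358),(646,382)]]
for n,P in(("scene",B),("side",B2)):
    X=onz(fs[n],P,.04); print(n,X,X.mean(0))
    for i in range(4):
        v=X[(i+1)%4]-X[i]; print(np.linalg.norm(v),np.arctan2(v[1],v[0]))
E
```

```text
Traceback (most recent call last):
IndexError: list index out of range
```

```bash
cat > a.py <<'E'
from h import *
np.set_printoptions(precision=4,suppress=True)
fs={n:viewer.grab_frame(n) for n in ["scene","side"]}
c={}
for q in ["key_grip","keyhole","key_block","cash_drawer"]:
    u=[]
    for n in fs:
        R=viewer.silhouettes(n,q)
        if not R: print("miss",n,q);continue
        r=R[0]; m=r["region"]; ys,xs=np.nonzero(m); u.append((xs.mean(),ys.mean()))
        cnt=max(cv2.findContours(m.astype(np.uint8),cv2.RETR_EXTERNAL,cv2.CHAIN_APPROX_NONE)[0],key=cv2.contourArea)
        print(n,q,r["conf"],cv2.minAreaRect(cnt))
    if len(u)==2: print(q,u,tri(list(fs.values()),u))
S=[(294,264.8),(377.2,290),(347,356),(261,325)]
D=[(240.6,187.9),(311,179),(320.7,214),(251.4,222)]
def show(n,P,z):
    X=onz(fs[n],P,z); print(n,X,X.mean(0)); 
    for i in range(4):
        v=X[(i+1)%4]-X[i]; print("   ",np.linalg.norm(v),np.arctan2(v[1],v[0]))
show("scene",S,.084);show("side",D,.084)
B=[(250+x*.4,160+y*.4) for x,y in [(232,65),(328,84),(290,205),(193,188)]]
B2=[((x-400)*.45+210,y*.45+160) for x,y in [(600,275),(683,256),(738,358),(646,382)]]
show("scene",B,.04);show("side",B2,.04)
E
python3 a.py
```

```text
scene key_grip 0.83 ((357.2557373046875, 218.41310119628906), (15.689192771911621, 34.699459075927734), 13.240520477294922)
miss side key_grip
scene keyhole 0.71 ((318.9000244140625, 308.1999816894531), (32.199378967285156, 28.174455642700195), 26.56505012512207)
side keyhole 0.64 ((279.5, 200.5), (13.0, 23.0), 90.0)
keyhole [(np.float64(318.8763020833333), np.float64(308.1549479166667)), (np.float64(279.42391304347825), np.float64(200.69927536231884))] (array([0.4417, 0.1895, 0.079 ]), [np.float64(0.0006977768022877438), np.float64(0.000697776802287735)])
scene key_block 0.61 ((353.1335144042969, 220.4105682373047), (42.158390045166016, 67.85493469238281), 17.525569915771484)
side key_block 0.83 ((330.56298828125, 309.46722412109375), (76.86846160888672, 46.20624923706055), 62.52556610107422)
key_block [(np.float64(351.35992023928213), np.float64(223.52941176470588)), (np.float64(332.12721765469496), np.float64(313.2955430549546))] (array([ 0.5193, -0.0313,  0.0051]), [np.float64(3.4031116064664254e-05), np.float64(3.4031116064626456e-05)])
scene cash_drawer 0.87 ((365.4224548339844
[... 979 characters left out ...]
32427832556 -3.031514572270436
    0.10873731424133867 1.7614541240582953
scene [[ 0.5629 -0.0728  0.04  ]
 [ 0.496  -0.0923  0.04  ]
 [ 0.4622  0.0193  0.04  ]
 [ 0.5232  0.0404  0.04  ]] [ 0.5111 -0.0263  0.04  ]
    0.06972601056643692 -2.8576012873568306
    0.11657418585885858 1.8645747295818207
    0.06453913230271696 0.33353087995465247
    0.11993578405615621 -1.2333596467371857
side [[ 0.4691  0.0066  0.04  ]
 [ 0.5329  0.0224  0.04  ]
 [ 0.5602 -0.085   0.04  ]
 [ 0.4944 -0.1022  0.04  ]] [ 0.5141 -0.0396  0.04  ]
    0.0656952765326277 0.2440128478420184
    0.11089164452598566 -1.3215502878713044
    0.06802041326797834 -2.885944311887607
    0.1116951164977984 1.7992284735822872
```

```bash
cat >> h.py <<'E'
def plan(goal,yaw,n,zgoal=None,yaw0=None,p0=None):
    """rows from the current pose; straight line, yaw spread evenly; prints rows"""
    s=readout.get_state(); p=s["eef_pos"] if p0 is None else np.array(p0); y=s["ee_rot"][2] if yaw0 is None else yaw0
    g=np.array(goal,float); dy=yaw-y; dy=(dy+np.pi)%(2*np.pi)-np.pi if abs(dy)>np.pi else dy
    d=(g-p)/n
    R=[]
    for i in range(n):
        a=y+dy*i/n
        R.append([100*(d[0]*np.cos(a)+d[1]*np.sin(a)),100*(d[0]*np.sin(a)-d[1]*np.cos(a)),-100*d[2],-dy/n])
    print("; ".join(" ".join(f"{v:.2f}" if j<3 else f"{v:.3f}" for j,v in enumerate(r)) for r in R))
E
python3 -c "
from h import *
plan([.505,0.005,.2256],3.42,15)"
```

```text
3.67 3.26 0.01 -0.106; 3.30 3.63 0.01 -0.106; 2.90 3.96 0.01 -0.106; 2.46 4.25 0.01 -0.106; 2.00 4.48 0.01 -0.106; 1.52 4.67 0.01 -0.106; 1.01 4.80 0.01 -0.106; 0.50 4.88 0.01 -0.106; -0.02 4.91 0.01 -0.106; -0.54 4.88 0.01 -0.106; -1.05 4.79 0.01 -0.106; -1.55 4.66 0.01 -0.106; -2.04 4.47 0.01 -0.106; -2.50 4.23 0.01 -0.106; -2.93 3.94 0.01 -0.106
```

apply_moves --deltas "3.67 3.26 0 -0.106; 3.3 3.63 0 -0.106; 2.9 3.96 0 -0.106; 2.46 4.25 0 -0.106; 2 4.48 0 -0.106; 1.52 4.67 0 -0.106; 1.01 4.8 0 -0.106; 0.5 4.88 0 -0.106; 0 4.9 0 -0.106; -0.54 4.88 0 -0.106" --gripper -1

```text
t: 2.7
eef_pos: [0.3947, -0.2126, 0.227]
ee_rot: [3.141, 0.001, 2.894]
force: [0.1, -0.2, 0.3]
width: 0.0876
```

apply_moves --deltas "-1.05 4.8 0 -0.106; -1.55 4.66 0 -0.106; -2.04 4.47 0 -0.106; -2.5 4.23 0 -0.106; -2.93 3.94 0 -0.106; 0 0 0 0"

```text
t: 3.45
eef_pos: [0.5059, 0.0078, 0.2264]
ee_rot: [-3.142, 0.0, -2.858]
force: [-0.5, -0.7, 0.6]
width: 0.0878
```

```bash
cat > b.py <<'E'
from h import *
import sys
np.set_printoptions(precision=4,suppress=True)
s=readout.get_state();print(s["t"],s["eef_pos"],s["ee_rot"],s["q"],s["force"],s["width"])
f=viewer.grab_frame("wrist");cv2.imwrite(f"pics/{sys.argv[1]}.png",f["image"][:,:,::-1])
np.savez(f"pics/{sys.argv[1]}.npz",**{k:np.array(v) for k,v in f.items()})
print(f["cam_to_world"])
for q in ["key_grip","keyhole","key_block"]:
    for r in viewer.silhouettes("wrist",q):
        m=r["region"];cnt=max(cv2.findContours(m.astype(np.uint8),cv2.RETR_EXTERNAL,cv2.CHAIN_APPROX_NONE)[0],key=cv2.contourArea)
        print(q,r["conf"],r["extent"],cv2.minAreaRect(cnt))
E
python3 b.py w1
```

```text
3.45 [0.5059 0.0078 0.2264] [-3.1415  0.0001 -2.8582] [ 0.4042  0.0785 -0.3536  0.0001 -1.1386 -0.1209] [-0.5317 -0.6917  0.5667] 0.087751994641487
[[-0.9603  0.268   0.077   0.5272]
 [-0.2788 -0.9227 -0.2662 -0.0634]
 [-0.0002 -0.2771  0.9608  0.3842]
 [ 0.      0.      0.      1.    ]]
key_block 0.6 [285.3, 80.3, 80.9, 147.8] ((324.16180419921875, 154.47035217285156), (81.7796859741211, 148.1742706298828), 0.9240452647209167)
```

View pics/w1.png

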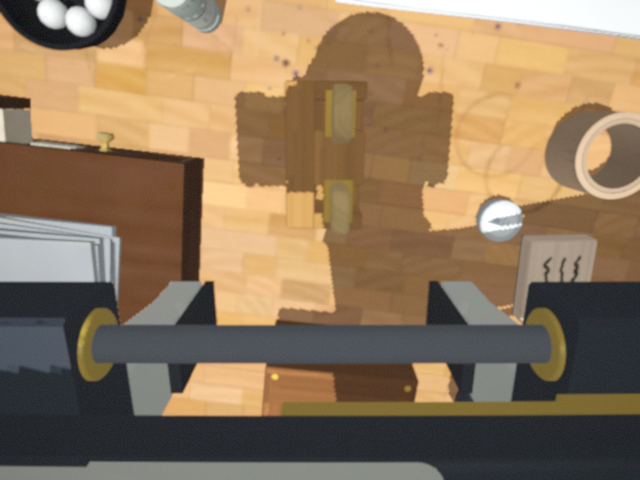

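```bash
python3 -c "
import cv2
i=cv2.imread('pics/w1.png')[60:260,220:470]
cv2.imwrite('pics/w1z.png',cv2.convertScaleAbs(cv2.resize(i,(750,600),interpolation=cv2.INTER_CUBIC),alpha=1.5,beta=15))"
```

```text
(no output)
```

View pics/w1z.png

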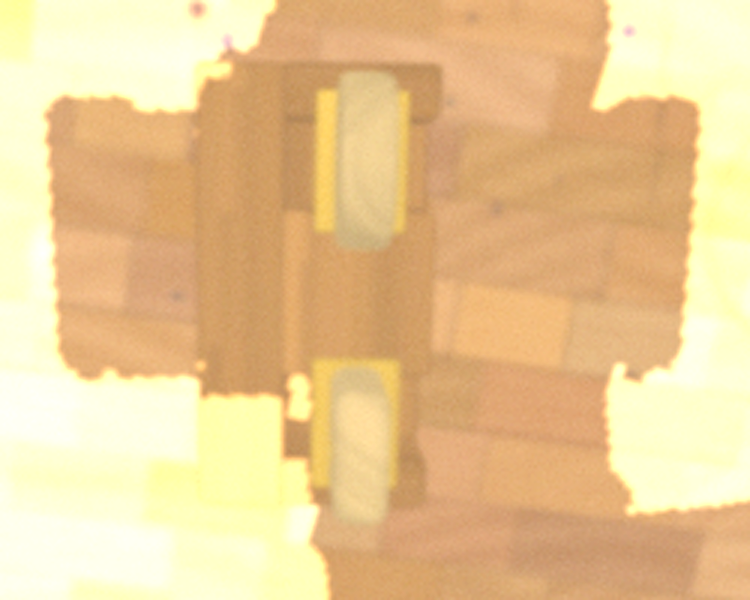

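```bash
cat > c.py <<'E'
from h import *
np.set_printoptions(precision=4,suppress=True)
f=dict(np.load("pics/w1.npz")); 
def show(P,z):
    X=onz(f,[(220+x/3,60+y/3) for x,y in P],z); print(X,X.mean(0))
    for i in range(4):
        v=X[(i+1)%4]-X[i]; print("   ",np.linalg.norm(v),np.arctan2(v[1],v[0]))
    return X.mean(0)
a=show([(313,360),(400,360),(397,487),(313,487)],.045)
b=show([(317,90),(407,90),(405,231),(315,231)],.045)
v=a-b;print(np.linalg.norm(v),np.arctan2(v[1],v[0])-np.pi/2)
# box corners brass studs at z .084
E
python3 c.py
```

```text
[[ 0.5103 -0.0144  0.045 ]
 [ 0.4875 -0.021   0.045 ]
 [ 0.4777  0.0133  0.045 ]
 [ 0.5003  0.0198  0.045 ]] [ 0.4939 -0.0006  0.045 ]
    0.02369579447117884 -2.8588166895135383
    0.035708951554650106 1.8511245202337128
    0.023538764498769574 0.28268035215123466
    0.03570666186890127 -1.2860705056149777
[[ 0.5289 -0.0816  0.045 ]
 [ 0.5067 -0.0881  0.045 ]
 [ 0.4965 -0.0541  0.045 ]
 [ 0.5194 -0.0475  0.045 ]] [ 0.5129 -0.0678  0.045 ]
    0.023154234785359506 -2.8585889380694542
    0.03543882000441291 1.8607606513292434
    0.023840781189815606 0.2828853249239265
    0.035437869039838206 -1.3002054274853678
0.06987361139313455 0.27440577658702603
```

The wrist view shows the near key's shoulder plate at pixels (324–353, 180–222). It back-projects to the right size, with the key at (0.494, -0.001) and yaw about 0.28. Now I'll go over the key and down.

apply_moves --deltas "0.7 -0.25 2.5 0.005; 0.68 -0.22 3 0; 0 0 3.5 0; 0 0 3 0; 0 0 1 0; 0 0 0 0"

```text
t: 4.4
eef_pos: [0.4926, -0.0036, 0.0967]
ee_rot: [-3.141, -0.001, -2.868]
force: [-0.2, -0.0, 0.3]
width: 0.0876
```

```bash
python3 b.py w2
```

```text
4.4 [ 0.4926 -0.0036  0.0967] [-3.1413 -0.0005 -2.8684] [ 0.3928  0.1899 -0.5567  0.0003 -0.8248 -0.1198] [-0.1728 -0.0123  0.2621] 0.08759401968732129
[[-0.9631  0.2584  0.0748  0.5132]
 [-0.269  -0.9255 -0.2666 -0.0749]
 [ 0.0004 -0.2769  0.9609  0.2545]
 [ 0.      0.      0.      1.    ]]
key_grip 0.89 [296.2, 229.3, 43.1, 97.2] ((317.0, 277.0), (94.0, 44.0), 90.0)
key_block 0.79 [228.0, 74.9, 132.2, 226.0] ((293.5, 189.0), (226.0, 131.0), 90.0)
```

View pics/w2.png

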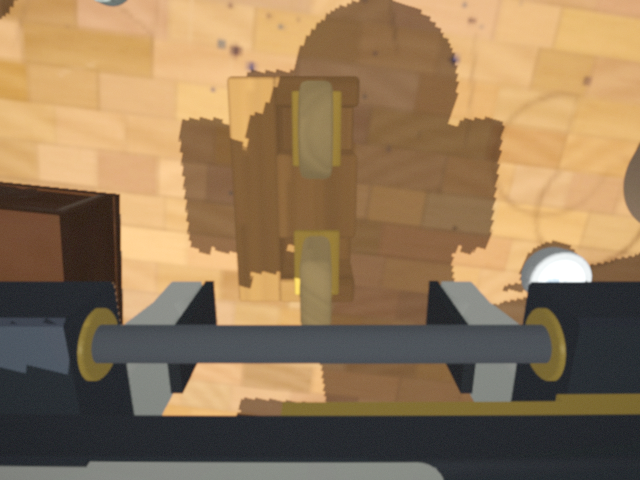

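```bash
python3 -c "
import cv2
i=cv2.imread('pics/w2.png')[70:340,220:420]
cv2.imwrite('pics/w2z.png',cv2.convertScaleAbs(cv2.resize(i,(444,600),interpolation=cv2.INTER_CUBIC),alpha=1.5,beta=15))
from h import *
np.set_printoptions(precision=4,suppress=True)
f=dict(np.load('pics/w2.npz'))
X=onz(f,[(294,231),(338.5,231),(294,294),(292.5,90),(340.5,90),(340.5,164)],.045);print(X)
print((X[1]+X[2])/2)"
```

```text
[[ 0.511  -0.0146  0.045 ]
 [ 0.4886 -0.0209  0.045 ]
 [ 0.502   0.02    0.045 ]
 [ 0.5292 -0.082   0.045 ]
 [ 0.5072 -0.0882  0.045 ]
 [ 0.4973 -0.0545  0.045 ]]
[ 0.4953 -0.0005  0.045 ]
```

View pics/w2z.png

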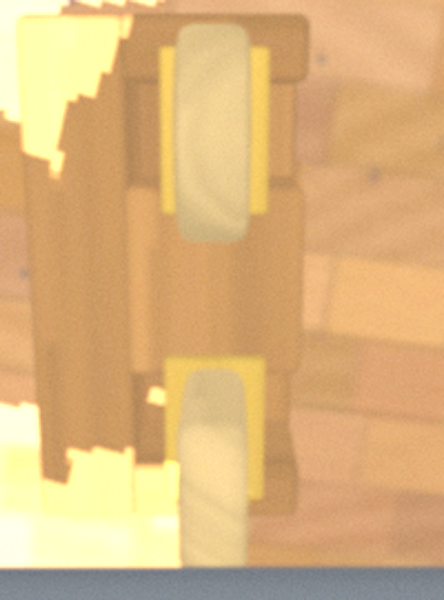

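apply_moves --deltas "-0.3 0.25 1.5 -0.005; 0 0 1.8 0; 0 0 1 0; 0 0 0 0"

```text
t: 5.1
eef_pos: [0.4944, 0.0001, 0.0527]
ee_rot: [-3.141, -0.002, -2.862]
force: [-0.3, -0.2, 0.5]
width: 0.0877
```

apply_moves --deltas "0 0 0 0; 0 0 0 0; 0 0 0 0; 0 0 0 0; 0 0 0 0; 0 0 0 0; 0 0 0 0" --gripper 1 --squeeze 30

```text
t: 5.98
eef_pos: [0.4949, 0.0002, 0.0536]
ee_rot: [-3.142, -0.0, -2.863]
force: [1.2, 0.4, 0.0]
width: 0.0234
```

apply_moves --deltas "0 0 0 0; 0 0 0 0"

```text
t: 6.22
eef_pos: [0.4948, 0.0002, 0.0535]
ee_rot: [3.142, -0.0, -2.863]
force: [0.0, -0.1, 0.7]
width: 0.0135
```

apply_moves --deltas "0 0 -1 0; 0 0 -2.5 0; 0 0 -3 0; 0 0 -3 0; 0 0 -2 0; 0 0 0 0"

```text
t: 6.98
eef_pos: [0.4959, 0.0005, 0.1707]
ee_rot: [3.141, 0.004, -2.862]
force: [-0.3, 0.5, -0.2]
width: 0.0139
```

```bash
python3 b.py w3; python3 - <<'E'
from h import *
for n in ["scene","side"]:
    f=viewer.grab_frame(n); cv2.imwrite(f"pics/{n}3.png",f["image"][:,:,::-1])
a=cv2.imread("pics/scene3.png")[130:390,230:460]
cv2.imwrite("pics/s3z.png",cv2.resize(a,(530,600),interpolation=cv2.INTER_CUBIC))
E
```

```text
6.975 [0.4959 0.0005 0.1707] [ 3.1414  0.004  -2.8624] [ 0.3984  0.1069 -0.4583  0.0003 -1.0016 -0.1194] [-0.2821  0.5065 -0.2237] 0.013893633304988866
[[-0.9615  0.2651  0.0724  0.5163]
 [-0.2748 -0.9235 -0.2678 -0.0709]
 [-0.0041 -0.2774  0.9607  0.3284]
 [ 0.      0.      0.      1.    ]]
key_grip 0.64 [295.2, 247.6, 54.8, 138.4] ((321.0, 287.0), (74.0, 56.0), 90.0)
key_block 0.77 [258.0, 80.6, 103.4, 171.7] ((309.0, 167.0), (172.0, 98.0), 90.0)
```

View pics/w3.png

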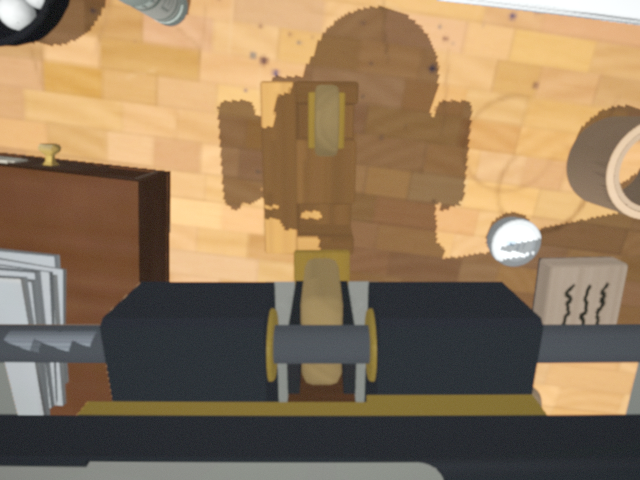

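View pics/s3z.png

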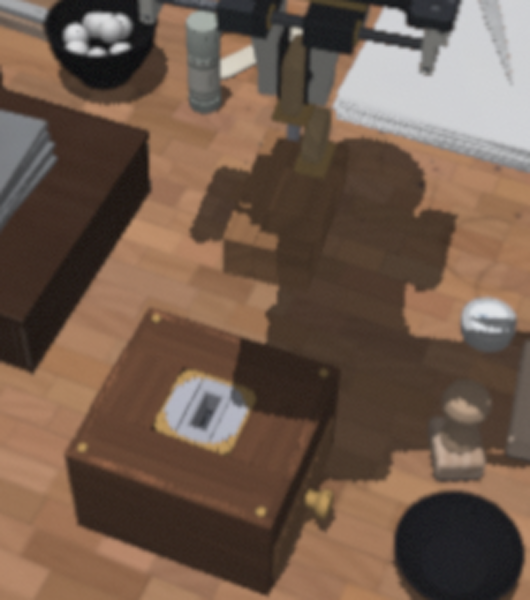

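```bash
python3 -c "
from h import *
np.set_printoptions(precision=4,suppress=True)
plan([.428,.275,.17],.165-np.pi,7)
f=dict(np.load('pics/w3.npz'))
s=readout.get_state()
X=onz(f,[(294.5,251),(349.5,251)],.1622);print(X,s['ee_rot'])
m=X.mean(0)-s['eef_pos'];a=s['ee_rot'][2];print(m[0]*np.cos(a)+m[1]*np.sin(a),m[0]*np.sin(a)-m[1]*np.cos(a))
"
```

```text
-0.17 4.04 -0.03 0.016; -0.10 4.04 -0.03 0.016; -0.04 4.04 -0.03 0.016; 0.03 4.04 -0.03 0.016; 0.09 4.04 -0.03 0.016; 0.16 4.04 -0.03 0.016; 0.22 4.03 -0.03 0.016
[[ 0.5125 -0.0145  0.1622]
 [ 0.4902 -0.0208  0.1622]] [-3.1415 -0.0016 -2.8626]
-0.0018116054446901996 -0.018934219493218704
```

apply_moves --deltas "-0.17 4 0 0.016; -0.1 4 0 0.016; 0 4 0 0.016; 0 4 0 0.016; 0.1 4 0 0.016; 0.16 4 0 0.016; 0.22 4 0 0.016; 0 0 0 0; 0 0 0 0"

```text
t: 8.4
eef_pos: [0.4283, 0.2721, 0.1679]
ee_rot: [-3.141, -0.001, -2.974]
force: [-0.0, -0.6, -0.0]
width: 0.0139
```

```bash
python3 b.py w4;python3 -c "
import cv2
i=cv2.imread('pics/w4.png')[60:310,180:480]
cv2.imwrite('pics/w4z.png',cv2.resize(i,(720,600),interpolation=cv2.INTER_CUBIC))"
```

```text
8.4 [0.4283 0.2721 0.1679] [-3.1406 -0.0011 -2.9739] [ 0.9535  0.1325 -0.4349 -0.0001 -1.0049 -0.7857] [-0.012  -0.6189 -0.0308] 0.013903270688081728
[[-0.9861  0.1594  0.0468  0.4413]
 [-0.1661 -0.9478 -0.2722  0.1992]
 [ 0.001  -0.2762  0.9611  0.3257]
 [ 0.      0.      0.      1.    ]]
key_grip 0.79 [297.6, 248.9, 53.8, 134.7] ((321.5, 287.0), (74.0, 55.0), 90.0)
keyhole 0.76 [283.9, 60.5, 80.2, 79.8] ((322.5, 97.0), (82.0, 83.0), 90.0)
```

View pics/w4.png

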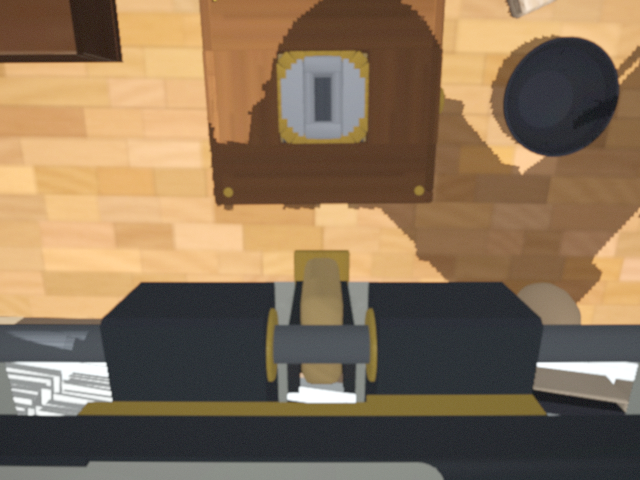

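View pics/w4z.png

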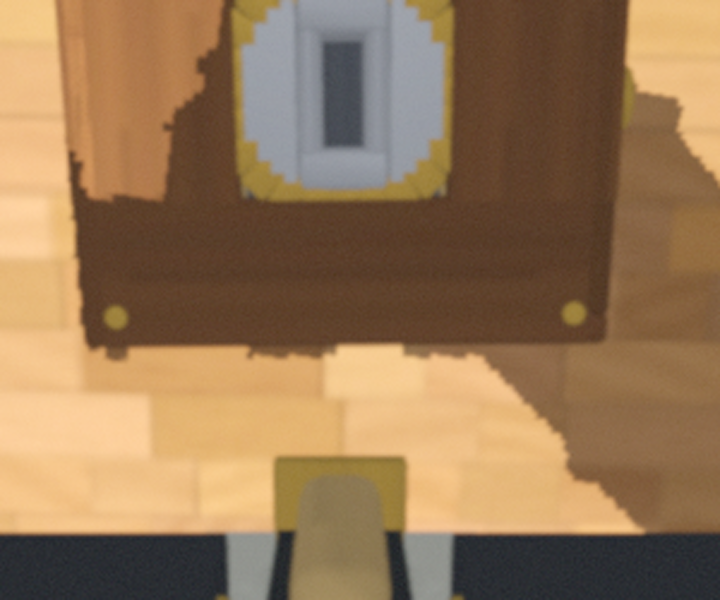

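```bash
python3 - <<'E'
from h import *
np.set_printoptions(precision=4,suppress=True)
f=dict(np.load('pics/w4.npz'));s=readout.get_state();a=s["ee_rot"][2];p=s["eef_pos"]
print(a+np.pi,p)
def T(X): 
    m=X-p; return np.c_[m[:,0]*np.cos(a)+m[:,1]*np.sin(a),m[:,0]*np.sin(a)-m[:,1]*np.cos(a)]*1000
z=lambda P:[(180+x/2.4,60+y/2.4) for x,y in P]
X=onz(f,z([(322,40),(362,40),(362,148),(324,148)]),.084);print("slot",X,X.mean(0),T(X),T(X).mean(0))
v=X[2]-X[1];print("edge",np.arctan2(v[1],v[0])-np.pi/2);v=X[3]-X[0];print("edge",np.arctan2(v[1],v[0])-np.pi/2)
X=onz(f,z([(116,318),(574,314)]),.084);v=X[0]-X[1];print("studs",X,np.linalg.norm(v),np.arctan2(v[1],v[0]))
X=onz(f,z([(86,346),(606,340)]),.084);v=X[0]-X[1];print("edge",X,np.linalg.norm(v),np.arctan2(v[1],v[0]))
X=onz(f,[(277.5,97),(369,97),(322,51),(322,144)],.084);print("ring",T(X))
X=onz(f,[(294.5,250.5),(349,250.5)],p[2]+.0135-.022);print("plate",T(X))
E
```

```text
0.16601749216040718 [0.4288 0.2716 0.1685]
slot [[0.4481 0.1801 0.084 ]
 [0.4392 0.1786 0.084 ]
 [0.4351 0.202  0.084 ]
 [0.4438 0.2035 0.084 ]] [0.4415 0.191  0.084 ] [[ -3.8906 -93.4655]
 [  5.2048 -93.4743]
 [  5.3736 -69.7068]
 [ -3.5084 -69.6991]] [  0.7948 -81.5864]
edge 0.17311998483578872
edge 0.1821008113763869
studs [[0.4875 0.2516 0.084 ]
 [0.3772 0.232  0.084 ]] 0.11206659793530277 0.17553689829570154
edge [[0.4941 0.2598 0.084 ]
 [0.3679 0.237  0.084 ]] 0.12822627119123692 0.17842892695627396
ring [[ -24.1871  -82.8782]
 [  26.3733  -82.9256]
 [   0.3655 -106.4694]
 [   0.436   -57.4132]]
plate [[-11.2623 -18.7497]
 [ 11.5645 -18.7615]]
```

apply_moves --deltas "0.08 -2.6 0 -0.01; 0 -2.8 0 0; 0 -2.7 0 0; 0 0 1 0; 0 0 1 0; 0 0 0 0; 0 0 0 0"

```text
t: 9.48
eef_pos: [0.442, 0.193, 0.1485]
ee_rot: [-3.141, -0.0, -2.964]
force: [-0.6, -0.2, -0.6]
width: 0.0137
```

```bash
python3 b.py w5; python3 - <<'E'
from h import *
a=[]
for n,(x,y) in {"scene":(240,200),"side":(200,100)}.items():
    f=viewer.grab_frame(n); i=f["image"][:,:,::-1]; cv2.imwrite(f"pics/{n}5.png",i); a.append(cv2.resize(i[y:y+200,x:x+133],(399,600),interpolation=cv2.INTER_CUBIC))
cv2.imwrite("pics/z5.png",np.hstack(a))
E
```

```text
9.475 [0.442  0.193  0.1485] [-3.1413 -0.0001 -2.9638] [ 0.8208  0.1097 -0.5127  0.0002 -0.9487 -0.6432] [-0.5669 -0.1841 -0.5975] 0.013678518617978518
[[-0.9844  0.1691  0.0487  0.4555]
 [-0.176  -0.9459 -0.2726  0.12  ]
 [ 0.     -0.2769  0.9609  0.3063]
 [ 0.      0.      0.      1.    ]]
key_grip 0.97 [294.2, 247.4, 55.2, 134.1] ((321.5, 287.0), (74.0, 55.0), 90.0)
keyhole 0.73 [283.3, 212.4, 83.1, 67.0] ((323.8629455566406, 241.41879272460938), (83.14530181884766, 67.1147232055664), 4.085616588592529)
```

View pics/z5.png

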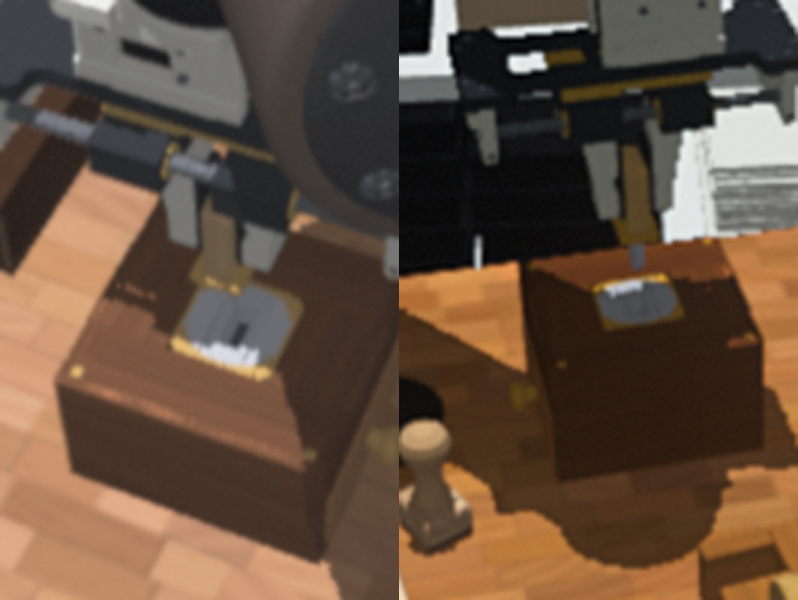

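View pics/w5.png

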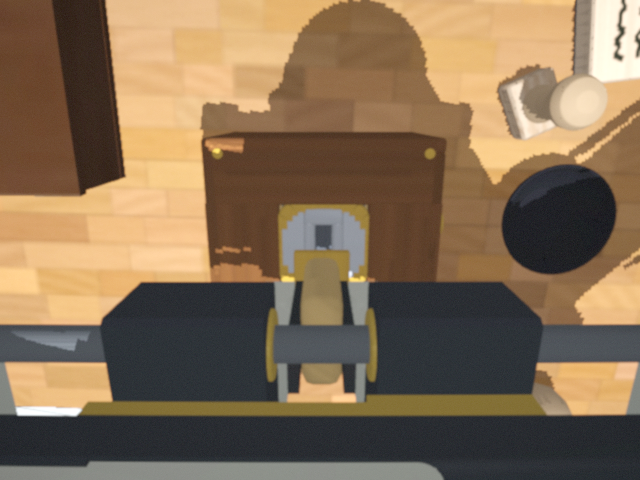

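```bash
python3 -c "
import cv2
i=cv2.imread('pics/w5.png')[120:300,200:450]
cv2.imwrite('pics/w5z.png',cv2.convertScaleAbs(cv2.resize(i,(750,540),interpolation=cv2.INTER_CUBIC),alpha=1.6,beta=10))"
```

```text
(no output)
```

View pics/w5z.png

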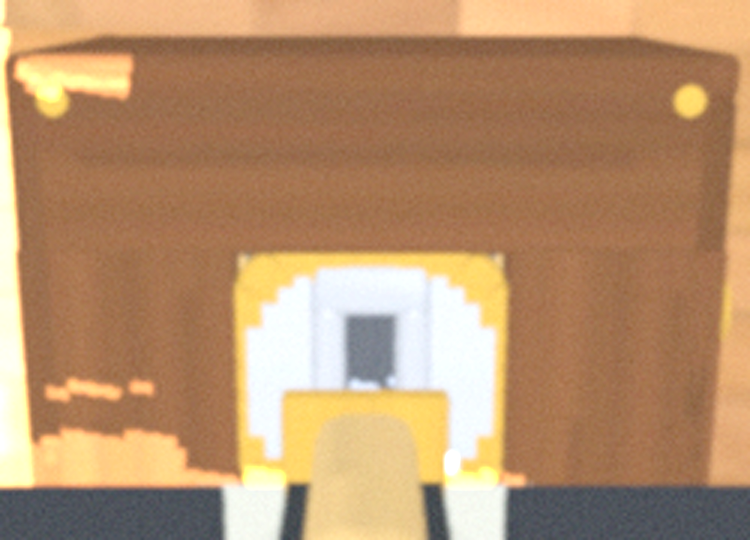

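```bash
python3 - <<'E'
from h import *
np.set_printoptions(precision=2,suppress=True)
f=dict(np.load('pics/w5.npz'));s=readout.get_state();a=s["ee_rot"][2];p=s["eef_pos"]
print(s["ee_rot"],p)
def T(X): 
    m=X-p; return np.c_[m[:,0]*np.cos(a)+m[:,1]*np.sin(a),m[:,0]*np.sin(a)-m[:,1]*np.cos(a)]*1000
z=lambda P:[(200+x/3,120+y/3) for x,y in P]
X=onz(f,z([(345,313),(397,313),(345,375),(397,375)]),.084);print("slot",T(X))
X=onz(f,z([(52,102),(690,101)]),.084);print("studs",T(X),T(X).mean(0))
X=onz(f,z([(370,253),(236,330),(507,330)]),.084);print("ring",T(X))
X=onz(f,z([(283,391),(449,391)]),p[2]+.0135-.022);print("plate",T(X))
E
```

```text
[ 3.14  0.   -2.96] [0.44 0.19 0.15]
slot [[ -3.93 -15.57]
 [  5.64 -15.56]
 [ -3.98  -3.61]
 [  5.72  -3.61]]
studs [[-55.23 -53.9 ]
 [ 56.84 -54.03]] [  0.81 -53.97]
ring [[  0.66 -26.81]
 [-24.07 -12.33]
 [ 25.97 -12.31]]
plate [[-11.79 -19.07]
 [ 11.43 -19.06]]
```

apply_moves --deltas "0.09 -0.11 0.5 0; 0 0 0.6 0; 0 0 0.6 0; 0 0 0.5 0; 0 0 0 0; 0 0 0 0"

```text
t: 10.52
eef_pos: [0.4413, 0.1913, 0.1266]
ee_rot: [3.142, 0.0, -2.965]
force: [1.3, -0.3, 0.3]
width: 0.0136
```

```bash
python3 b.py w6; python3 -c "
import cv2
i=cv2.imread('pics/w6.png')[120:300,200:450]
cv2.imwrite('pics/w6z.png',cv2.convertScaleAbs(cv2.resize(i,(750,540),interpolation=cv2.INTER_CUBIC),alpha=1.6,beta=10))"
```

```text
10.525 [0.4413 0.1913 0.1266] [ 3.1416  0.0001 -2.9646] [ 0.8193  0.1329 -0.5441  0.0001 -0.8937 -0.6423] [ 1.2567 -0.3109  0.3232] 0.013642438029651023
[[-0.9845  0.1685  0.0484  0.4548]
 [-0.1753 -0.9459 -0.2729  0.1184]
 [-0.0003 -0.2772  0.9608  0.2844]
 [ 0.      0.      0.      1.    ]]
key_grip 0.82 [297.3, 246.5, 53.0, 138.5] ((321.5, 287.0), (74.0, 55.0), 90.0)
keyhole 0.86 [279.5, 226.5, 88.4, 57.6] ((321.9999694824219, 251.5), (89.99998474121094, 58.99999237060547), -0.0)
keyhole 0.72 [294.6, 246.9, 55.8, 137.4] ((321.0, 287.0), (74.0, 56.0), 90.0)
```

View pics/w6z.png

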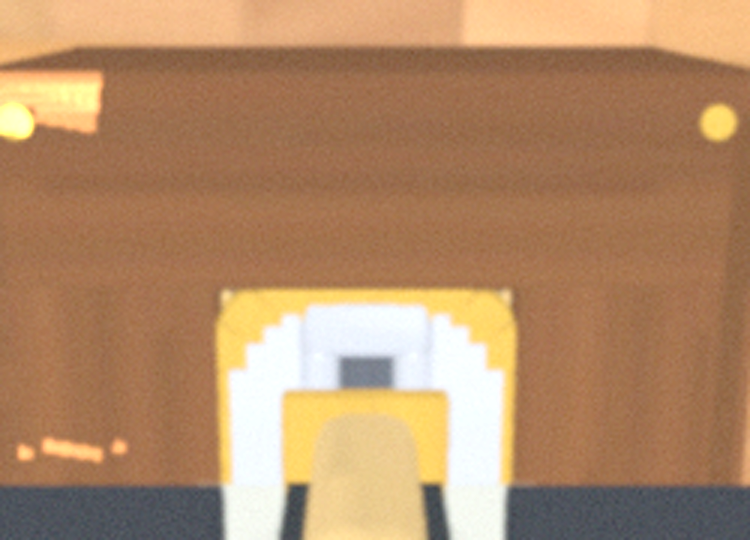

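apply_moves --deltas "0 0 0.5 0; 0 0 0.5 0; 0 0 0.5 0; 0 0 0.5 0; 0 0 0 0"

```text
t: 11.35
eef_pos: [0.441, 0.191, 0.106]
ee_rot: [-3.141, -0.001, -2.965]
force: [-1.0, -1.0, -0.5]
width: 0.0136
```

apply_moves --deltas "0 0 0.4 0; 0 0 0.3 0; 0 0 0.2 0; 0 0 0 0; 0 0 0 0"

```text
t: 11.98
eef_pos: [0.4412, 0.1913, 0.0975]
ee_rot: [3.142, 0.0, -2.965]
force: [-0.5, -0.0, -1.4]
width: 0.0134
```

apply_moves --deltas "0 0 0.15 0; 0 0 0.05 0; 0 0 0 0; 0 0 0 0"

```text
t: 12.48
eef_pos: [0.4414, 0.1913, 0.0973]
ee_rot: [3.141, 0.001, -2.964]
force: [-8.5, -1.2, 20.9]
width: 0.0138
```

```bash
python3 b.py w7; python3 - <<'E'
from h import *
a=[]
for n,(x,y) in {"scene":(240,200),"side":(200,100)}.items():
    f=viewer.grab_frame(n); i=f["image"][:,:,::-1]; a.append(cv2.resize(i[y:y+200,x:x+133],(399,600),interpolation=cv2.INTER_CUBIC))
cv2.imwrite("pics/z7.png",np.hstack(a))
E
```

```text
12.475 [0.4414 0.1913 0.0973] [ 3.1415  0.0009 -2.964 ] [ 0.8195  0.1701 -0.5811  0.0006 -0.8188 -0.6423] [-8.517  -1.204  20.9466] 0.013802040830590749
[[-0.9844  0.1693  0.0478  0.4548]
 [-0.1759 -0.9457 -0.2732  0.1183]
 [-0.0011 -0.2773  0.9608  0.2551]
 [ 0.      0.      0.      1.    ]]
key_grip 0.67 [293.6, 247.3, 55.8, 137.7] ((321.0, 287.0), (74.0, 56.0), 90.0)
keyhole 0.8 [271.5, 244.1, 105.2, 40.0] ((322.0, 259.5), (43.0, 104.0), 90.0)
```

View pics/z7.png

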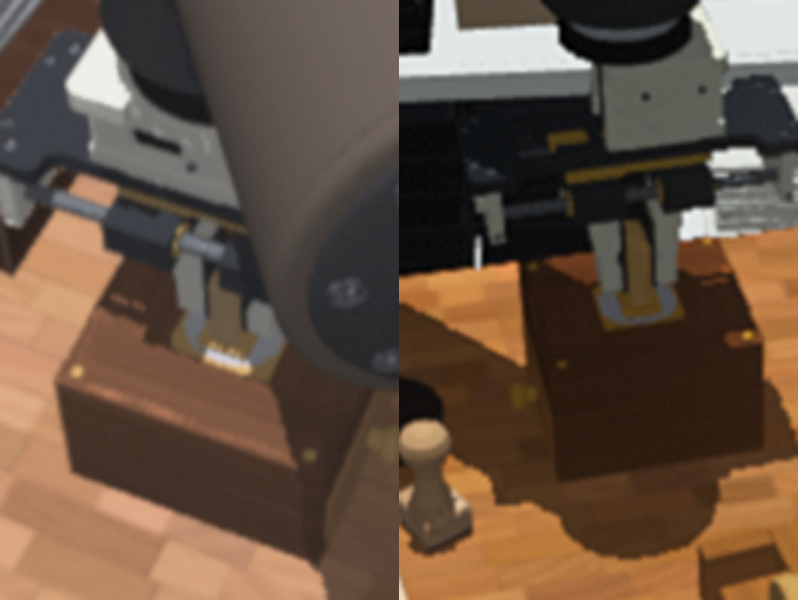

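The key is seated: the shoulder is in contact with about 21 N, at the height I predicted. I'll ease off the push and turn it clockwise.

apply_moves --deltas "0 0 -0.12 0; -0.01 0 0 0.14; -0.01 0 0 0.14; -0.01 0 0 0.14; -0.01 0 0 0.14; -0.01 0 0 0.14; 0 0 0 0" --squeeze 40

```text
t: 13.65
eef_pos: [0.4423, 0.1917, 0.0975]
ee_rot: [3.14, 0.001, 2.617]
force: [-0.1, 0.7, 6.3]
width: 0.0135
```

apply_moves --deltas "-0.01 0 0 0.14; -0.01 0 0 0.14; -0.01 0 0 0.14; -0.01 0 0 0.14; -0.01 0 0 0.14; 0 0 0 0; 0 0 0 0; 0 0 0 0"

```text
t: 14.65
eef_pos: [0.4432, 0.1909, 0.0975]
ee_rot: [3.14, 0.001, 1.921]
force: [3.9, -4.6, 4.6]
width: 0.0137
```

```bash
python3 b.py w8; python3 - <<'E'
from h import *
print(readout.get_state()["moment"])
a=[]
for n,(x,y) in {"scene":(270,210),"side":(200,100)}.items():
    f=viewer.grab_frame(n); i=f["image"][:,:,::-1]; a.append(cv2.resize(i[y:y+200,x:x+133],(399,600),interpolation=cv2.INTER_CUBIC))
cv2.imwrite("pics/z8.png",np.hstack(a))
E
```

```text
14.65 [0.4432 0.1909 0.0975] [3.1397 0.0005 1.9208] [ 0.8167  0.1717 -0.5791  0.0018 -0.8185 -2.0388] [ 3.9202 -4.6218  4.5914] 0.013693525689279023
[[-0.3421 -0.9022 -0.2627  0.3729]
 [ 0.9397 -0.3287 -0.0948  0.166 ]
 [-0.0008 -0.2793  0.9602  0.2551]
 [ 0.      0.      0.      1.    ]]
key_grip 0.82 [291.9, 247.4, 60.2, 135.3] ((321.0, 287.0), (74.0, 56.0), 90.0)
keyhole 0.8 [268.2, 239.3, 102.9, 45.4] ((319.0, 259.0), (46.0, 104.0), 90.0)
key_block 0.79 [0.0, 174.5, 53.0, 128.0] ((26.0, 238.0), (124.0, 52.0), 90.0)
[-1.53124198 -1.6213039   0.01407265]
```

View pics/z8.png

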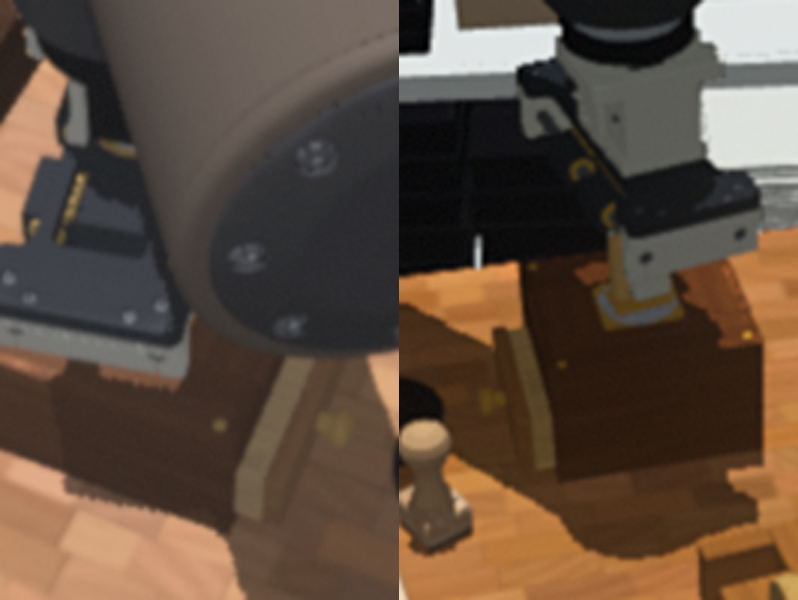

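View pics/w8.png

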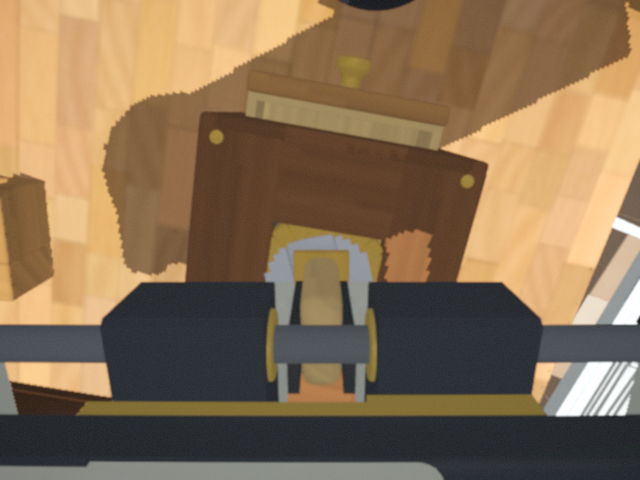

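The drawer is out and the key is still home. Releasing it and retreating straight up.

apply_moves --deltas "0 0 0 0; 0 0 0 0; 0 0 0 0; 0 0 0 0; 0 0 0 0; 0 0 0 0" --gripper -0.3

```text
t: 15.7
eef_pos: [0.442, 0.1909, 0.0968]
ee_rot: [-3.142, 0.0, 1.919]
force: [0.0, -0.0, 0.2]
width: 0.0566
```

apply_moves --deltas "0 0 -1 0; 0 0 -2 0; 0 0 -3 0; 0 0 -3 0; 0 4 -2 0; 0 4 0 0; 0 0 0 0; 0 0 0 0"

```text
t: 16.7
eef_pos: [0.5168, 0.2178, 0.2067]
ee_rot: [-3.141, 0.0, 1.918]
force: [-0.7, -0.5, -0.4]
width: 0.057
```

```bash
python3 b.py w9; python3 - <<'E'
from h import *
a=[]
fs=[];u={}
for n,(x,y) in {"scene":(270,210),"side":(200,100)}.items():
    f=viewer.grab_frame(n); i=f["image"][:,:,::-1]; a.append(cv2.resize(i[y:y+200,x:x+133],(399,600),interpolation=cv2.INTER_CUBIC))
cv2.imwrite("pics/z9.png",np.hstack(a))
E
```

```text
16.7 [0.5168 0.2178 0.2067] [-3.1408  0.0001  1.9182] [ 0.7477  0.1866 -0.2718 -0.0002 -1.1132 -1.971 ] [-0.6797 -0.5453 -0.3767] 0.056971377238248806
[[-0.3397 -0.9038 -0.2604  0.4469]
 [ 0.9405 -0.3265 -0.0937  0.1931]
 [-0.0004 -0.2768  0.9609  0.3646]
 [ 0.      0.      0.      1.    ]]
key_grip 0.75 [300.5, 71.8, 39.8, 67.1] ((320.5, 105.0), (66.0, 37.0), 90.0)
key_block 0.66 [2.6, 52.7, 111.6, 94.8] ((57.0, 99.5), (95.0, 114.0), 90.0)
```

View pics/z9.png

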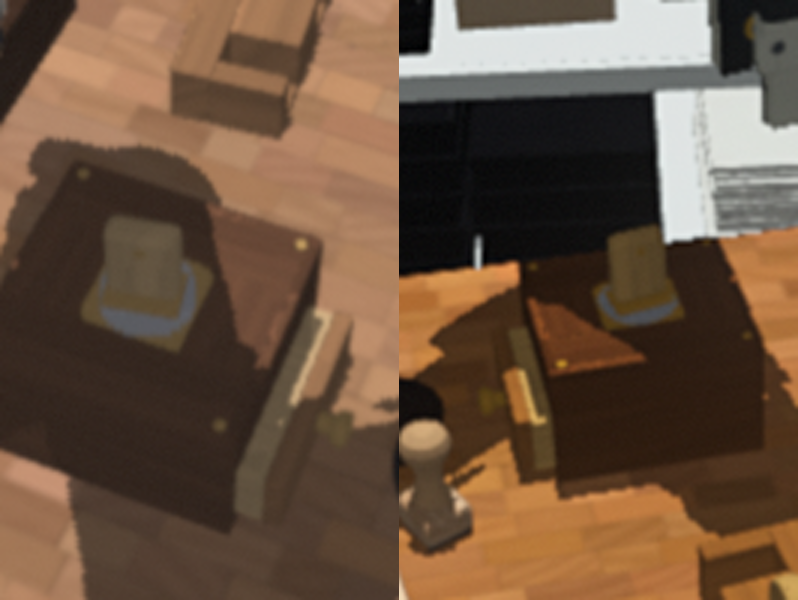

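View pics/w9.png

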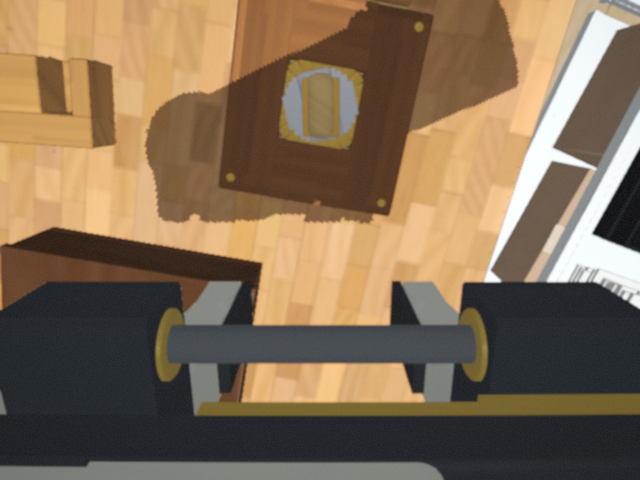

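The key stands upright and fully seated, with its shoulder flat on the core (scene zoom (145,290), wrist (320,105)). The drawer is out and the gripper is clear. Handing in.

```bash
python3 -c "
from station import job
print(job.job_done())"
```

```text
the job is handed in; nothing more can be done
None
```

I unlocked the box and handed the job in at about 17 s of the 45 s. No verdict was reported.

- **What I did:** I took the rectangular-grip key from the block and seated it in the slot. The shoulder met the core with about 21 N, with the tool at 0.097 m, the seated height I had predicted. I then turned it 1.40 rad clockwise, let go and moved clear.
- **Last checks:** After the release, all three cameras show the key upright and seated in the core. The scene and side views show the drawer out of the box's front. The drawer's travel was judged by eye, not measured. The gripper is well clear, with wrist force near zero.
- **Disagreements:** The networks missed the key or the block in a few pictures. Two wrist-camera readings differed by 1–2 mm; I corrected for this before pushing the key in. Nothing failed.

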